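# Pack out and clamp a broken tile in its gluing jig

### The arm

A 6-joint arm with a two-finger parallel gripper is mounted at the origin on the work surface. World frame = base frame: x ahead of the robot, y to its left, z up, the work surface at z = 0. Lengths are in mm, angles in rad, forces in N, time in s.
With the tool pointing down it reaches from about 325 to 775 mm from the base axis. Payload 5.5 kg.
Tool frame: the origin (TCP) lies between the finger pads; the fingertips stand manip.tip_reach ahead of it and the grasp point (between the pads) lies 2 mm behind it (manip.tip_reach is the distance from the TCP to the fingertips, in mm); z points along the fingers, y is the direction in which the jaws open and shut (so a half turn about z gives the same grasp; the last joint's range is limited). The gripper opens to 88 mm and grips with 3 to 60 N. Pads are 20 mm wide; open, the fingers measure 115 mm over their backs; the gripper's body (75 mm by 178 mm) begins 61 mm behind the grasp point.
Start: joints at [1.077, 0.091, 1.231, -0, 1.82, -0.057], TCP at [253.831, 543.678, 239.631] pointing down, gripper open.
Joint ranges: [-2.87, 2.87], [-0.86, 2.18], [0.17, 2.46], [-1.51, 4.65], [0.06, 2.69], [-2.65, 2.65]. Speed limits (rad/s): [2.57, 2.57, 3.01, 3.14, 3.14, 3.14].

### API

Orientations are given as a rotation vector (axis times angle).
In Python, from plant import status, viewer, manip gives the robot as it stands. The module is installed in compiled form; this text tells all that it offers.
- The arm moves only by the tool step_arm, never from a script. Its argument "rows" is a list of rows, each a list of 7 numbers: the shift along the tool's x, y, z in units of 0.025 m (1.0 is 0.025 m), then the turn, a rotation vector about the tool's x, y, z in units of 6 degrees (1.0 is 6 degrees), then the opening, from -1 (shut) to 1 (fully open). In form: [[x, y, z, ax, ay, az, hand], ...]. A call has 1 to 20 rows; each row shifts and turns the commanded pose from where the row before left it, along the tool's axes as they then stand; what a row does not reach is not made up. A row lasts 1/10 s, in which the tool goes at most 50 mm and 8.59 degrees, less where a joint would pass 70% of its speed; a pose out of reach is approached as far as the arm can. A call with a number of a shift or a turn outside -1 to 1 is refused whole. A call with a gripper value outside its range is refused whole. The fingers move at their own pace and stop on an object; "newtons" is the grip in N (left out, the last holds). Time passes only in rows, so rows that do not move let the fingers close. It gives the time, the measured TCP pose, the force and the opening at its end, in the units of the state.
- status.get_obs(): the state, without advancing time (a new reading comes with each control period).
- viewer.snapshot(name): name is "scene" or "top" or "wrist"; returns a dict with "image" (420x560x3 uint8, blue, green, red), "fx", "fy", "cx", "cy" (pixels), "cam_to_world" (4x4, takes a point from camera to world coordinates). Camera axes: x right, y down, z forward; pixel columns grow to the right and rows downward; lengths in mm; the calibration is good to about 2 mm. A picture is of the moment at which its call begins. There is no depth.
- manip.sign_off(): hands the job in, once; it reports no verdict.
The state is a dict: "time_s": time; "joint_pos": joint angles; "qd": joint speeds; "effort": joint torques, N m; "ee_pos": TCP position; "eef_rot": TCP orientation; "contact_force": force on the tool from outside, world axes, zero at the start; "wrist_torque": the same for the moment, N m; "grip_width": finger opening in mm.
Only numpy, scipy, OpenCV 4.12 (cv2) and the standard library are available. Lean on these libraries where they do the work, as an engineer would, in place of code of your own. Each camera call takes 0.05 s, during which the arm holds its last target.

### The job

Close the break in the blue-and-white tile and keep it clamped: first slide the jig's jaw by its red knob fully back, then stand packing pieces from the tray in the gap between the tile and the jaw until the jaw, slid forward again, nips them tight before it runs out of track. Finish while still holding the knob and pushing the jaw firmly but gently, so that jaw pad, packing, both tile halves and the end stop are all pressed together; leave every piece you do not need standing in the tray, and leave the jar, brush and dish alone.

Things in the scene. Friction and masses are not known exactly. Their poses are not given: they have to be found in the camera images.
- jig: Plywood gluing jig, fixed to the table: board 120 (x) x 300 (y) x 12 mm thick, y from -160 to +140 mm. Origin on the underside, z up; its y axis is the clamping direction (from the sliding jaw towards the end stop), everything is centred on x = 0. The upper face is at z = 12 mm. Two aluminium guides 7 mm high stand at x = +-38 mm, from y = -20 to +140 mm.
- jaw_knob (a point): Middle of the upright red knob on the blue sliding jaw, 58 mm above the table, at jig y = -120 mm when the jaw is fully back; the knob is 22 mm wide along jig x, 26 mm along jig y, and its top is 76 mm above the table. The jaw under it is 36 mm wide and its top is 34 mm above the table. Axes as the jig's.
- jaw (a joint): Travel of the sliding jaw along jig +y in m: 0 fully back (away from the tile), 0.032 at the front end of its short track. Slides stiffly (about 1.5 N), stays where it is left.
- pad (a joint): How far the black rubber pad on the jaw's nose is pushed back into the jaw, in m: 0 free, 0.012 bottomed out. It is on a spring of about 1.5 N per mm, which pushes the jaw back when the knob is let go.
- pad_face (a point): Middle of the pad's front face (30 mm wide, 22 mm high, 25 mm above the table). With jaw and pad joints at 0 it is at jig y = -60 mm; it moves with the jaw.
- stop: Aluminium end stop, screwed to the jig at a place that differs from job to job: 84 (jig x) x 18 (jig y) x 32 mm. Origin at the bottom edge (on the jig's upper face) of the face that looks at the tile.
- half_far_center (a point): Centre of the tile half next to the end stop: loose ceramic 60 (jig x) x 45 (jig y) x 16 mm thick, about 90 g, lying between the guides. Axes as the jig's.
- half_near_center (a point): Centre of the tile half on the jaw's side, same size; about 3 mm short of the other half at the start and slides easily. Axes as the jig's. The gap for the packing lies between it and the pad.
- tray: Blue tray fixed to the table, 110 (x) x 210 (y) mm, walls 4 mm thick and 14 mm high, floor at 4 mm. Origin at the centre of its underside.
- jar: Small capped amber jar, 52 mm wide, 65 mm high; bystander. Origin under it.
- brush: Brush lying on the table; bystander.
- dish: Blue ceramic dish, 90 mm wide, 22 mm high; bystander. Origin under it.
- shim1_center (a point): Centre of a loose wooden packing piece standing in the tray: 36 (its x) x 16 (its y) x 56 mm high, 30 g. All four are alike. It goes into the gap with its y along the jig's y.
- shim2_center (a point): Centre of a loose wooden packing piece standing in the tray: 36 (its x) x 16 (its y) x 56 mm high, 30 g. All four are alike. It goes into the gap with its y along the jig's y.
- shim3_center (a point): Centre of a loose wooden packing piece standing in the tray: 36 (its x) x 16 (its y) x 56 mm high, 30 g. All four are alike. It goes into the gap with its y along the jig's y.
- shim4_center (a point): Centre of a loose wooden packing piece standing in the tray: 36 (its x) x 16 (its y) x 56 mm high, 30 g. All four are alike. It goes into the gap with its y along the jig's y.

How it is judged (in metres and radians):
On the way, in this order (a step that is already met when the one before it is completed fails the run):
1. the jaw is slid fully back (value of joint jaw below 0.004 m), for 0.2 s.
2. a packing piece stands in the gap (((y of shim1_center in the frame of jig between -0.06 and 0.02 m and x of shim1_center in the frame of jig between -0.02 and 0.02 m and z of shim1_center in the frame of jig below 0.044 m) or (y of shim2_center in the frame of jig between -0.06 and 0.02 m and x of shim2_center in the frame of jig between -0.02 and 0.02 m and z of shim2_center in the frame of jig below 0.044 m) or (y of shim3_center in the frame of jig between -0.06 and 0.02 m and x of shim3_center in the frame of jig between -0.02 and 0.02 m and z of shim3_center in the frame of jig below 0.044 m) or (y of shim4_center in the frame of jig between -0.06 and 0.02 m and x of shim4_center in the frame of jig between -0.02 and 0.02 m and z of shim4_center in the frame of jig below 0.044 m))), for 0.2 s.
At the end, for the whole second after the job is handed in: Fingers push the jaw (>1.5 N), pad in 2.5 to 11.5 mm, over 3 N from jaw to packing to tile, between the halves (parallel within 0.06 rad) and on the stop, at rest; all packing upright (0.15 rad), in the gap within 20 mm of the middle line or in the tray; fingers off tile and packing (value of joint pad between 0.0025 and 0.0115 m and contact force between the fingers and jaw above 1.5 N and (contact force between jaw and shim1 above 3 N or contact force between jaw and shim2 above 3 N or contact force between jaw and shim3 above 3 N or contact force between jaw and shim4 above 3 N) and (contact force between half_near and shim1 above 3 N or contact force between half_near and shim2 above 3 N or contact force between half_near and shim3 above 3 N or contact force between half_near and shim4 above 3 N) and contact force between half_near and half_far above 3 N and contact force between half_far and stop above 3 N and angle between the y axis of half_near and the y axis of half_far, either way round below 0.06 rad and linear speed of each of half_near, half_far below 0.01 m/s and contact force between each of the arm, the fingers and half_near below 0.5 N and contact force between each of the arm, the fingers and half_far below 0.5 N and angle between each of shim1_center, shim2_center, shim3_center, shim4_center's own z axis and vertical below 0.15 rad and contact force between the fingers and shim1 below 0.5 N and ((x of shim1_center in the frame of jig between -0.02 and 0.02 m and y of shim1_center in the frame of jig between -0.06 and 0.02 m and z of shim1_center in the frame of jig below 0.046 m) or (x of shim1_center in the frame of tray between -0.055 and 0.055 m and y of shim1_center in the frame of tray between -0.105 and 0.105 m and z of shim1_center in the frame of tray below 0.05 m)) and contact force between the fingers and shim2 below 0.5 N and ((x of shim2_center in the frame of jig between -0.02 and 0.02 m and y of shim2_center in the frame of jig between -0.06 and 0.02 m and z of shim2_center in the frame of jig below 0.046 m) or (x of shim2_center in the frame of tray between -0.055 and 0.055 m and y of shim2_center in the frame of tray between -0.105 and 0.105 m and z of shim2_center in the frame of tray below 0.05 m)) and contact force between the fingers and shim3 below 0.5 N and ((x of shim3_center in the frame of jig between -0.02 and 0.02 m and y of shim3_center in the frame of jig between -0.06 and 0.02 m and z of shim3_center in the frame of jig below 0.046 m) or (x of shim3_center in the frame of tray between -0.055 and 0.055 m and y of shim3_center in the frame of tray between -0.105 and 0.105 m and z of shim3_center in the frame of tray below 0.05 m)) and contact force between the fingers and shim4 below 0.5 N and ((x of shim4_center in the frame of jig between -0.02 and 0.02 m and y of shim4_center in the frame of jig between -0.06 and 0.02 m and z of shim4_center in the frame of jig below 0.046 m) or (x of shim4_center in the frame of tray between -0.055 and 0.055 m and y of shim4_center in the frame of tray between -0.105 and 0.105 m and z of shim4_center in the frame of tray below 0.05 m))); the arm keeps its last pose, push and grip.
It fails at once if the jar, brush or dish is moved more than 40 mm (distance of any of jar, brush, dish from where it was at the start of the episode above 0.04 m).
It fails at once if the tile is pressed against the stop with more than 35 N (contact force between half_far and stop above 35 N).
It also fails if it takes over 72 s, if anything falls off the work surface, if the arm or the gripper's body presses on something with over 40 N, if the wrist force passes 120 N, or if a joint passes its speed limit or range.

## Working session

There is one attempt and no reset: what is moved stays moved. The work goes in short steps, Python scripts to look and compute and a tool call to move; the robot and the scene stay as the last step left them, time stands still between calls to the robot, and variables do not carry over. Pictures are saved under pics/ and viewed, and the job is handed in when it is done.

Besides the shell and the picture viewer there is one more tool, called as name(argument=value, ...), one argument or row to a line, values as JSON. step_arm: Moves the arm, as the interface text tells. Its arguments: {"type":"object","properties":{"rows":{"type":"array","items":{"type":"array","items":{"type":"number"}}},"newtons":{"type":"number"}},"required":["rows"]}

```bash
mkdir -p pics; cat > h.py <<'E'
import numpy as np, cv2
from plant import status, viewer, manip
def snap(n,f):
    s=viewer.snapshot(n); im=np.array(s["image"]); cv2.imwrite("pics/"+f,im); np.savez("pics/"+f[:-4]+".npz",image=im,K=[s["fx"],s["fy"],s["cx"],s["cy"]],T=np.array(s["cam_to_world"])); return s
def load(f): 
    d=np.load("pics/"+f+".npz"); return d["image"],d["K"],d["T"]
def ray(K,T,u,v,z):
    d=T[:3,:3]@np.array([(u-K[2])/K[0],(v-K[3])/K[1],1]); o=T[:3,3]; return o+d*(z-o[2])/d[2]
def proj(K,T,p):
    c=T[:3,:3].T@(np.array(p)-T[:3,3]); return [K[0]*c[0]/c[2]+K[2],K[1]*c[1]/c[2]+K[3]]
E
python3 - <<'E'
from h import *
for n in ["scene","top","wrist"]:
    s=snap(n,n+"0.png"); print(n,s["fx"],np.round(s["cam_to_world"],3).tolist())
o=status.get_obs(); print(o, manip.tip_reach)
E
```

```text
scene 504.59210688140416 [[-0.388, 0.695, -0.605, 1180.366], [0.921, 0.295, -0.252, 225.456], [0.003, -0.656, -0.755, 782.552], [0.0, 0.0, 0.0, 1.0]]
top 443.38499365166876 [[0.024, -0.986, 0.164, 478.181], [-1.0, -0.027, -0.014, -7.457], [0.019, -0.164, -0.986, 838.006], [0.0, 0.0, 0.0, 1.0]]
wrist 317.74619761166025 [[0.423, 0.878, 0.225, 192.436], [0.906, -0.409, -0.107, 572.933], [-0.002, 0.249, -0.968, 383.955], [0.0, 0.0, 0.0, 1.0]]
{'time_s': 0.15, 'joint_pos': array([ 1.07731843e+00,  9.16612407e-02,  1.23159084e+00,  3.89295921e-06,
        1.81980218e+00, -5.67203161e-02]), 'qd': array([ 0.00259226, -0.00160665, -0.00375092,  0.00042969,  0.00056102,
        0.00195571]), 'effort': array([ 2.11825776e-03, -4.47049177e+01, -4.06906843e+01,  6.99570263e-02,
        2.74756516e-02, -1.22910706e-04]), 'ee_pos': array([253.71976264, 543.49675354, 238.7917875 ]), 'eef_rot': array([-6.80528818e-01, -3.06658813e+00,  2.20767651e-03]), 'contact_force': array([0.28192891, 0.41951337, 0.00913161]), 'wrist_torque': array([-0.00789189, -0.04918256, -0.00668002]), 'grip_width': 87.82917826491656} 17.0
```

View pics/top0.png

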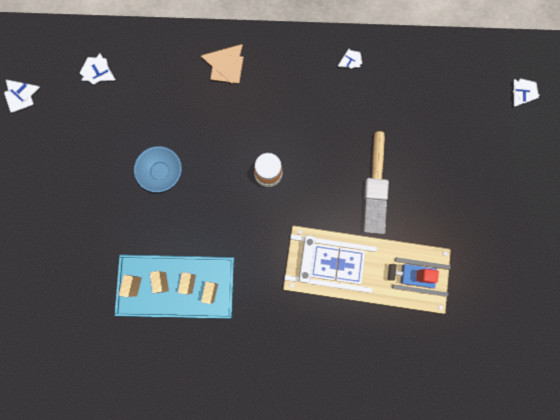

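View pics/scene0.png

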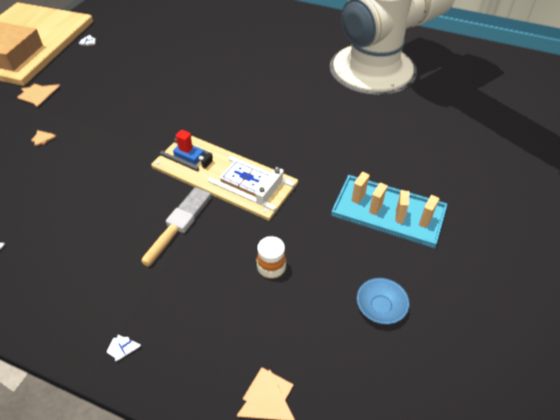

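View pics/wrist0.png

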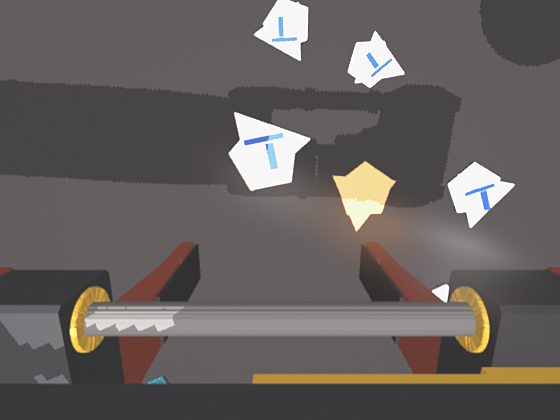

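The top view shows the tray at about (118–234, 255–318) with four pieces. The jig is at (285–450, 227–312), with the stop on the left and the red knob at (430,276). Jar, dish and brush lie higher up in the picture. I'll measure next.

```bash
python3 - <<'E'
from h import *
im,K,T=load("top0")
a=cv2.resize(im[220:320,278:458],None,fx=4.4,fy=4.4,interpolation=cv2.INTER_CUBIC)
cv2.imwrite("pics/c1.png",a)
b=cv2.resize(im[248:324,108:242],None,fx=5.8,fy=5.8,interpolation=cv2.INTER_CUBIC)
cv2.imwrite("pics/c2.png",b)
im,K,T=load("scene0")
b=cv2.resize(im[120:250,145:455],None,fx=2.55,fy=2.55,interpolation=cv2.INTER_CUBIC)
cv2.imwrite("pics/c3.png",b)
E
```

```text
(no output)
```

View pics/c1.png

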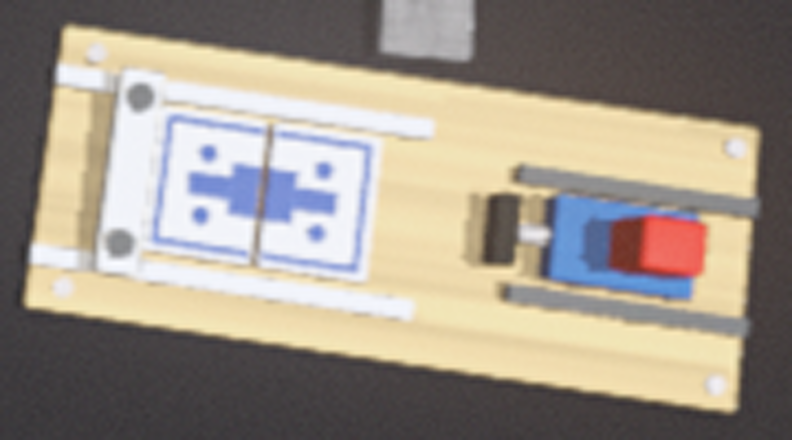

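View pics/c2.png

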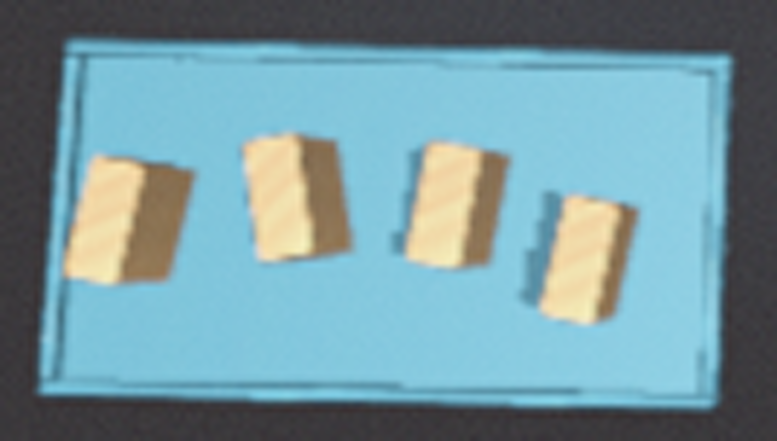

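View pics/c3.png

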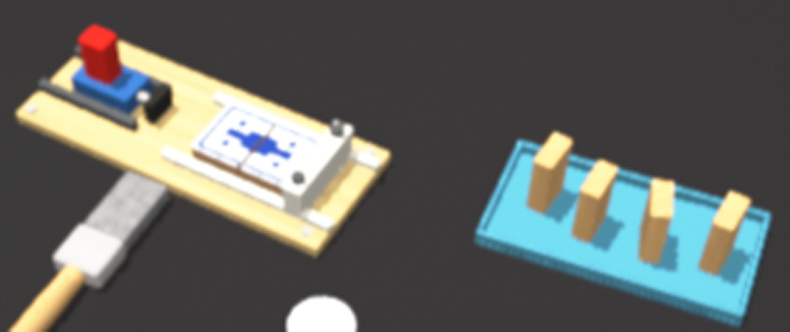

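```bash
cat > meas.py <<'E'
from h import *
im,K,T=load("top0")
def toW(pts,z): return np.array([ray(K,T,u,v,z)[:2] for u,v in pts])
S=8
def big(x0,y0,x1,y1):
    a=cv2.resize(im[y0:y1,x0:x1],None,fx=S,fy=S,interpolation=cv2.INTER_CUBIC)
    return a, lambda p:(np.array(p,float)+.5)/S-.5+[x0,y0]
def blobs(mask,m,z,amin):
    out=[]
    cs,_=cv2.findContours(mask,cv2.RETR_EXTERNAL,cv2.CHAIN_APPROX_NONE)
    for c in cs:
        if cv2.contourArea(c)<amin: continue
        w=toW(m(c[:,0]),z)
        r=cv2.minAreaRect(w.astype(np.float32)); out.append(r)
        print(np.round(r[0],1),np.round(r[1],1),round(r[2],1))
    return out
a,m=big(108,248,242,324)
b,g,r=[a[...,i].astype(int) for i in range(3)]
print("shim top")
blobs(((r>195)&(r>b+30)).astype(np.uint8),m,60,500)
print("tray top rim z=14")
blobs(((b>g)&(b>r+40)&(b>100)).astype(np.uint8),m,14,50000)
a,m=big(278,220,458,320)
b,g,r=[a[...,i].astype(int) for i in range(3)]
print("board")
k=((r>b+25)&(r>130)).astype(np.uint8); k=cv2.morphologyEx(k,cv2.MORPH_CLOSE,np.ones((9,9)))
R=blobs(k,m,12,50000)
print(np.round(cv2.boxPoints(R[0]),1).tolist())
print("red, z=76")
blobs(((r>150)&(g<110)&(b<110)&(r>g+90)).astype(np.uint8),m,76,2000)
blobs(((r>200)&(g<110)&(r>g+90)).astype(np.uint8),m,76,2000)
print("white z=28")
k=((r>165)&(b>165)).astype(np.uint8)
blobs(k,m,28,3000)
print("blue z=28"); blobs(((b>r+50)&(b>120)).astype(np.uint8),m,28,3000)
E
python3 meas.py
```

```text
shim top
[469.9 102.6] [16.6 35.3] 79.8
[478. 244.] [16.6 35.8] 80.6
[484.8 144. ] [16.7 35. ] 82.2
[485.7 193. ] [35.8 16.4] 12.9
tray top rim z=14
[479.3 169.9] [112.3 212.9] 0.1
board
[ 519.5 -184.7] [301.7 122.1] 83.0
[[440.5, -327.0], [561.5999755859375, -341.8999938964844], [598.5, -42.400001525878906], [477.29998779296875, -27.5]]
red, z=76
[ 507.2 -278.6] [24.3 21.8] 83.1
[ 507.5 -279.4] [22.9 20.9] 83.1
white z=28
[ 502.4 -315.7] [21.4 38.5] 80.2
[ 518.6 -180.3] [293.3 116.1] 83.0
[ 598.5 -195.8] [36.6 25. ] 87.2
blue z=28
[ 508.6 -275.5] [59.6 35.7] 82.8
[ 524.6 -141.8] [28.8 21.1] 82.0
[ 528.9 -109.7] [28.6 20.9] 82.3
```

```bash
cat >> h.py <<'E'
th=np.radians(83.0); yj=np.array([np.cos(th),np.sin(th)]); xj=np.array([np.sin(th),-np.cos(th)]); O=np.array([519.5,-184.7])+10*yj
def J(x,y): return O+x*xj+y*yj
E
cat > rect.py <<'E'
from h import *
import sys
def rect(f,z,x0,x1,y0,y1,s,out):
    im,K,T=load(f)
    xs=np.arange(x1,x0,-1/s); ys=np.arange(y1,y0,-1/s)   # rows: jig x down from x1, cols: jig y decreasing
    Y,X=np.meshgrid(ys,xs)
    P=np.stack([O[0]+X*xj[0]+Y*yj[0],O[1]+X*xj[1]+Y*yj[1],np.full_like(X,z)],-1)-T[:3,3]
    c=P@T[:3,:3]
    mu=(K[0]*c[...,0]/c[...,2]+K[2]).astype(np.float32); mv=(K[1]*c[...,1]/c[...,2]+K[3]).astype(np.float32)
    o=cv2.remap(im,mu,mv,cv2.INTER_CUBIC); cv2.imwrite("pics/"+out,o); return o,ys
if __name__=="__main__":
    for z in (28,44,25):
        o,ys=rect("top0",z,-60,60,-160,140,2.5,f"r{z}.png")
        for xx in (-24,0,24):
            i=int((60-xx)*2.5); row=o[i-5:i+6].mean(0).mean(1)
            g=np.gradient(row); idx=[k for k in range(2,len(g)-2) if abs(g[k])>7 and abs(g[k])==max(abs(g[k-2:k+3]))]
            print(z,xx,[(round(float(ys[k]),1),int(g[k])) for k in idx])
E
python3 rect.py
```

```text
28 -24 [(123.6, -7), (114.0, 13), (92.0, -7), (50.4, -9), (47.2, 10), (6.4, 8), (-50.8, -7), (-52.4, -8), (-156.4, -8)]
28 0 [(123.2, -7), (114.0, 12), (92.8, -7), (92.4, -7), (89.2, 8), (80.4, -10), (18.4, 11), (8.8, -10), (6.0, 11), (-44.0, -11), (-57.6, 17), (-70.4, -13), (-110.4, 7), (-135.6, 10), (-153.2, -18)]
28 24 [(124.8, -7), (114.0, 14), (92.4, -9), (50.4, -12), (47.6, 14), (6.4, 7), (-51.2, -8), (-52.8, -11), (-156.4, -9)]
44 -24 [(124.4, -7), (114.8, 14), (93.6, -8), (90.8, 7), (52.4, -11), (49.6, 12), (9.2, 8), (-48.0, -7), (-148.8, -7), (-150.0, -7)]
44 0 [(124.0, -7), (114.8, 13), (93.6, -7), (90.8, 9), (82.4, -10), (21.6, 10), (12.0, -10), (9.2, 11), (-40.0, -11), (-53.2, 17), (-65.6, -12), (-104.8, 7), (-130.0, 10), (-146.8, -17), (-148.0, -18)]
44 24 [(125.6, -7), (114.8, 13), (109.2, -7), (52.8, -11), (50.0, 13), (-48.8, -8), (-150.0, -9)]
25 -24 [(113.6, 13), (91.6, -7), (50.0, -9), (46.8, 9), (5.6, 8), (-51.6, -7), (-53.2, -9), (-157.6, -8)]
25 0 [(123.2, -7), (113.6, 12), (92.4, -7), (88.8, 8), (80.4, -10), (18.0, 11), (8.4, -10), (5.6, 11), (-36.0, -7), (-44.8, -11), (-58.4, 16), (-71.2, -12), (-111.6, 7), (-136.8, 10), (-154.4, -17)]
25 24 [(124.4, -7), (114.0, 14), (92.4, -9), (50.0, -12), (47.2, 15), (5.6, 7), (-52.0, -8), (-53.6, -11), (-157.6, -9)]
```

View pics/r28.png

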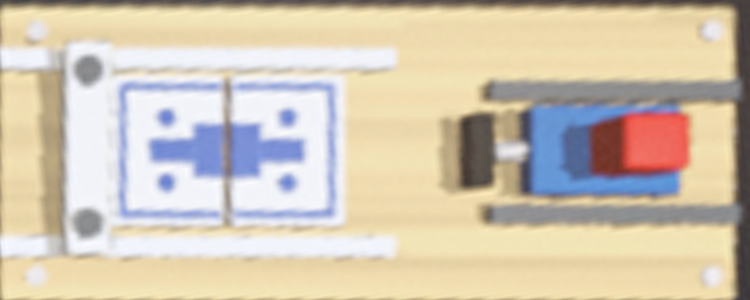

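```bash
cat >> h.py <<'E'
from scipy.spatial.transform import Rotation as Ro
def plan(p,ydeg=None,wh=True,rot=None,pos=None):
    """p target TCP world mm, ydeg heading of tool y axis; prints turn about tool z (units) and shift in tool axes after turn"""
    o=status.get_obs(); R=Ro.from_rotvec(o["eef_rot"] if rot is None else rot).as_matrix(); q=o["ee_pos"] if pos is None else np.array(pos)
    cur=np.degrees(np.arctan2(R[1,1],R[0,1])); 
    t=0
    if ydeg is not None:
        t=-((ydeg-cur+90)%180-90)
        # desired exact-down frame
        h=np.radians(cur-t); yv=np.array([np.cos(h),np.sin(h),0]); zv=np.array([0,0,-1]); xv=np.cross(yv,zv)
        Rd=np.stack([xv,yv,zv],1)
    else: Rd=R
    rv=Ro.from_matrix(R.T@Rd).as_rotvec(degrees=True)/6
    d=Rd.T@(np.array(p)-q)/25
    print("pos",np.round(q,1),"heading y",round(cur,1),"q6",round(o["joint_pos"][5],2),"turn units",np.round(rv,2),"shift units",np.round(d,2),"F",np.round(o["contact_force"],2),"w",round(o["grip_width"],1),"t",round(o["time_s"],2))
E
python3 - <<'E'
from h import *
p=J(0,-105); print(p)
plan([*p,130],83)
plan([*p,130],-7)
print(J(0,-7.5),J(0,-26),J(0,-44.5))
E
```

```text
[ 507.92241238 -278.99188441]
pos [253.7 543.5 238.8] heading y 65.0 q6 -0.06 turn units [-0.01 -0.   -3.  ] shift units [-14.1  -31.42   4.35] F [0.28 0.42 0.01] w 87.8 t 0.15
pos [253.7 543.5 238.8] heading y 65.0 q6 -0.06 turn units [-1.0e-02  1.0e-02  1.2e+01] shift units [-31.42  14.1    4.35] F [0.28 0.42 0.01] w 87.8 t 0.15
[ 519.80467336 -182.21863462] [ 517.55009051 -200.58073843] [ 515.29550765 -218.94284223]
```

step_arm(
  rows=[
    [0,0,0,0,0,-1,0.2],
    [0,0,0,0,0,-1,0.2],
    [0,0,0,0,0,-1,0.2],
    [-0.45,-1,0,0,0,0,0.2],
    [-0.45,-1,0,0,0,0,0.2],
    [-0.45,-1,0,0,0,0,0.2],
    [-0.45,-1,0,0,0,0,0.2],
    [-0.45,-1,0,0,0,0,0.2],
    [-0.45,-1,0,0,0,0,0.2],
    [-0.45,-1,0,0,0,0,0.2],
    [-0.45,-1,0,0,0,0,0.2],
    [-0.45,-1,0,0,0,0,0.2],
    [-0.45,-1,0,0,0,0,0.2],
    [-0.45,-1,0,0,0,0,0.2],
    [-0.45,-1,0,0,0,0,0.2],
    [-0.45,-1,0,0,0,0,0.2],
    [-0.45,-1,0,0,0,0,0.2],
    [-0.45,-1,0,0,0,0,0.2],
    [-0.45,-1,0,0,0,0,0.2],
    [-0.45,-1,0,0,0,0,0.2],
  ],
  newtons=20,
)

```text
time_s: 2.15
ee_pos: [391.7, 97.4, 239.5]
eef_rot: [-0.192, -3.136, -0.0]
contact_force: [0.8, 0.2, -0.2]
grip_width: 52.9
```

step_arm(
  rows=[
    [-0.45,-1,0,0,0,0,0.2],
    [-0.45,-1,0,0,0,0,0.2],
    [-0.45,-1,0.3,0,0,0,0.2],
    [-0.45,-1,0.3,0,0,0,0.2],
    [-0.45,-1,0.3,0,0,0,0.2],
    [-0.45,-1,0.3,0,0,0,0.2],
    [-0.45,-1,0.3,0,0,0,0.2],
    [-0.45,-1,0.3,0,0,0,0.2],
    [-0.45,-1,0.3,0,0,0,0.2],
    [-0.45,-1,0.3,0,0,0,0.2],
    [-0.45,-1,0.3,0,0,0,0.2],
    [-0.45,-1,0.3,0,0,0,0.2],
    [-0.45,-1,0.3,0,0,0,0.2],
    [-0.45,-0.8,0.3,0,0,0,0.2],
    [0,0,0,0,0,0,0.2],
    [0,0,0,0,0,0,0.2],
  ],
)

```text
time_s: 3.75
ee_pos: [505.4, -263.0, 149.0]
eef_rot: [-0.194, -3.134, -0.002]
contact_force: [-0.3, -0.1, -0.3]
grip_width: 52.9
```

```bash
python3 - <<'E'
from h import *
p=J(0,-105)
plan([*p,58],83)
snap("wrist","w1.png")
E
```

```text
pos [ 505.4 -263.   149. ] heading y 82.9 q6 -1.99 turn units [ 0.01 -0.01 -0.01] shift units [-0.18 -0.62  3.64] F [-0.28 -0.1  -0.33] w 52.9 t 3.75
```

View pics/w1.png

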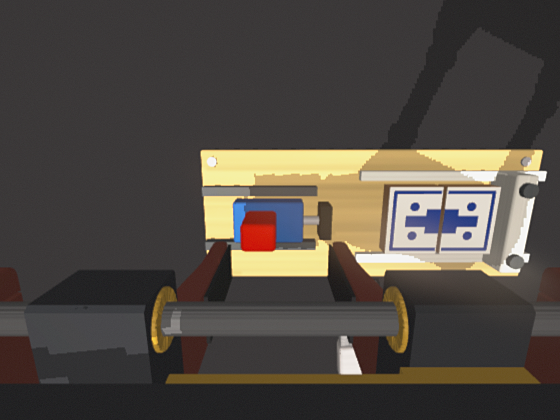

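The wrist view shows the knob top at about (259,230), to the left of the finger midline, which matches the shift still to go. I'll cross-check its position in this view.

```bash
python3 - <<'E'
from h import *
im,K,T=load("w1")
def blob(mask,z,amin=100):
    cs,_=cv2.findContours(mask.astype(np.uint8),cv2.RETR_EXTERNAL,cv2.CHAIN_APPROX_NONE)
    for c in cs:
        if cv2.contourArea(c)<amin: continue
        w=np.array([ray(K,T,u,v,z)[:2] for u,v in c[:,0]],np.float32); r=cv2.minAreaRect(w)
        d=np.array(r[0])-O; print(cv2.boundingRect(c),np.round(r[0],1),np.round(r[1],1),round(r[2],1),"jig",np.round([d@xj,d@yj],1))
b,g,r=[im[...,i].astype(int) for i in range(3)]
blob((r>190)&(g<90)&(b<90),76)
blob((r>100)&(g<90)&(b<90)&(r>g+60),76)
print("tile"); 
hw=((b>130)&(r>130)&(abs(b-r)<50)); blob(hw&(np.arange(560)[None]>380)&(np.arange(560)[None]<445)&(np.arange(420)[:,None]>183)&(np.arange(420)[:,None]<255),28)
print(im[215,375:530].astype(int).mean(1).astype(int).tolist())
E
```

```text
(242, 226, 32, 25) [ 509.2 -278.7] [22.5 18.3] 82.9 jig [   1.2 -104.6]
(241, 211, 35, 40) [ 503.7 -277.8] [24.8 29.4] 82.7 jig [  -4.3 -104.3]
tile
(381, 187, 64, 68) [ 526.6 -145. ] [56.4 60.5] 82.9 jig [ 2.2 30.3]
[161, 162, 161, 161, 163, 160, 137, 90, 88, 89, 90, 89, 131, 218, 221, 221, 216, 125, 92, 97, 150, 223, 219, 217, 217, 217, 217, 217, 216, 219, 217, 187, 187, 189, 187, 187, 188, 188, 187, 189, 188, 189, 188, 189, 188, 189, 187, 188, 189, 190, 184, 128, 86, 84, 85, 86, 86, 85, 84, 84, 84, 84, 84, 83, 84, 80, 78, 78, 85, 79, 82, 80, 82, 81, 81, 81, 80, 79, 79, 79, 78, 76, 94, 147, 192, 189, 190, 189, 189, 189, 189, 188, 188, 189, 188, 189, 189, 188, 188, 189, 188, 186, 188, 208, 220, 218, 218, 218, 218, 218, 218, 220, 221, 193, 87, 63, 91, 163, 226, 224, 217, 146, 103, 105, 107, 105, 105, 107, 106, 103, 106, 105, 105, 106, 134, 163, 178, 191, 198, 199, 200, 199, 201, 200, 199, 198, 202, 198, 194, 193, 195, 218, 249, 246, 249]
```

step_arm(
  rows=[
    [-0.15,-0.62,0,0,0,0,0.2],
    [0,0,1,0,0,0,0.2],
    [0,0,1,0,0,0,0.2],
    [0,0,1,0,0,0,0.2],
    [0,0,0.6,0,0,0,0.2],
    [0,0,0,0,0,0,0.2],
    [0,0,0,0,0,0,-0.6],
    [0,0,0,0,0,0,-0.6],
    [0,0,0,0,0,0,-0.6],
    [0,0,0,0,0,0,-0.6],
    [0,0,0,0,0,0,-0.6],
  ],
  newtons=20,
)

```text
time_s: 4.9
ee_pos: [508.1, -279.4, 60.9]
eef_rot: [0.192, 3.134, -0.001]
contact_force: [-0.5, -0.2, 4.0]
grip_width: 25.9
```

```bash
python3 - <<'E'
from h import *
p=J(0,-120)
plan([*p,58],83)
E
```

```text
pos [ 508.1 -279.4   60.9] heading y 83.0 q6 -2.01 turn units [-0.01  0.02 -0.  ] shift units [ 0.01 -0.59  0.12] F [-0.54 -0.18  3.99] w 25.9 t 4.9
```

Gripped at the knob's 26 mm. I'll slide the jaw back gently until it stops.

step_arm(
  rows=[
    [0,-0.15,0,0,0,0,-0.6],
    [0,-0.15,0,0,0,0,-0.6],
    [0,-0.15,0,0,0,0,-0.6],
    [0,-0.12,0,0,0,0,-0.6],
    [0,0,0,0,0,0,-0.6],
    [0,0,0,0,0,0,-0.6],
  ],
)

```text
time_s: 5.5
ee_pos: [506.5, -292.7, 60.9]
eef_rot: [0.192, 3.134, 0.001]
contact_force: [-0.5, 4.4, 6.7]
grip_width: 25.8
```

step_arm(
  rows=[
    [0,-0.06,0,0,0,0,-0.6],
    [0,-0.06,0,0,0,0,-0.6],
    [0,0,0,0,0,0,-0.6],
    [0,0,0,0,0,0,-0.6],
  ],
)

```text
time_s: 5.9
ee_pos: [506.5, -292.9, 60.8]
eef_rot: [0.189, 3.135, 0.009]
contact_force: [-0.5, 14.3, 9.5]
grip_width: 26.1
```

```bash
python3 - <<'E'
from h import *
p=J(0,-120)
plan([*p,58],83)
E
```

```text
pos [ 506.5 -292.9   60.8] heading y 83.1 q6 -2.04 turn units [0.06 0.01 0.02] shift units [ 0.01 -0.04  0.11] F [-0.49 14.3   9.45] w 26.1 t 5.9
```

step_arm(
  rows=[
    [0,0.13,0,0,0,0,-0.6],
    [0,0,0,0,0,0,0.2],
    [0,0,0,0,0,0,0.2],
    [0,0,0,0,0,0,0.2],
    [0,0,-1,0,0,0,0.2],
    [0,0,-1,0,0,0,0.2],
    [0,0,-1,0,0,1,0.4],
    [0,0,-1,0,0,1,0.4],
    [0,0,-0.5,0,0,1,0.4],
    [0,0,0,0,0,1,0.4],
    [0,0,0,0,0,1,0.4],
    [0,0,0,0,0,1,0.4],
    [0,0,0,0,0,1,0.4],
    [0,0,0,0,0,1,0.4],
    [0,0,0,0,0,1,0.4],
    [0,0,0,0,0,1,0.4],
    [0,0,0,0,0,1,0.4],
    [0,0,0,0,0,1,0.4],
    [0,0,0,0,0,1,0.4],
    [0,0,0,0,0,1,0.4],
  ],
)

```text
time_s: 7.9
ee_pos: [505.6, -293.2, 171.6]
eef_rot: [-2.246, -2.196, 0.0]
contact_force: [-0.4, -0.1, 0.7]
grip_width: 61.3
```

```bash
python3 - <<'E'
from h import *
plan([469.9,102.6,150],-10)
snap("top","t1.png")
im,K,T=load("t1")
a=cv2.resize(im[220:330,278:458],None,fx=4.4,fy=4.4,interpolation=cv2.INTER_CUBIC)
cv2.imwrite("pics/t1c.png",a)
E
```

```text
pos [ 505.6 -293.2  171.6] heading y -1.3 q6 -0.56 turn units [-0.01 -0.    1.45] shift units [15.34 -4.16  0.86] F [-0.37 -0.09  0.71] w 61.3 t 7.9
```

View pics/t1c.png

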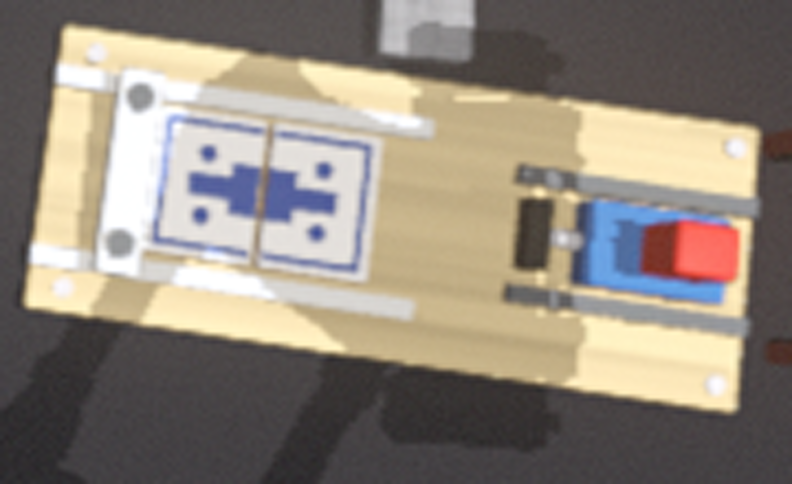

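The jaw nose has moved back to about (535,232) in the crop, roughly 14 mm. Now to the first piece.

step_arm(
  rows=[
    [0,0,0,0,0,0.75,0.4],
    [0,0,0,0,0,0.7,0.4],
    [1,-0.27,0,0,0,0,0.4],
    [1,-0.27,0,0,0,0,0.4],
    [1,-0.27,0,0,0,0,0.4],
    [1,-0.27,0,0,0,0,0.4],
    [1,-0.27,0,0,0,0,0.4],
    [1,-0.27,0,0,0,0,0.4],
    [1,-0.27,0,0,0,0,0.4],
    [1,-0.27,0,0,0,0,0.4],
    [1,-0.27,0,0,0,0,0.4],
    [1,-0.27,0,0,0,0,0.4],
    [1,-0.27,0,0,0,0,0.4],
    [1,-0.27,0,0,0,0,0.4],
    [1,-0.27,0.2,0,0,0,0.4],
    [1,-0.27,0.3,0,0,0,0.4],
    [1,-0.27,0.3,0,0,0,0.4],
    [0.34,-0.1,0,0,0,0,0.4],
    [0,0,0,0,0,0,0.4],
    [0,0,0,0,0,0,0.4],
  ],
)

```text
time_s: 9.95
ee_pos: [468.7, 101.9, 152.5]
eef_rot: [2.401, 2.025, 0.0]
contact_force: [-0.5, 1.0, -0.8]
grip_width: 61.5
```

```bash
cat > wsh.py <<'E'
from h import *
import sys
def shims(f,z=60,jig=False):
    snap("wrist",f+".png"); im,K,T=load(f)
    b,g,r=[im[...,i].astype(int) for i in range(3)]
    k=((r>195)&(r>b+30)).astype(np.uint8)
    cs,_=cv2.findContours(k,cv2.RETR_EXTERNAL,cv2.CHAIN_APPROX_NONE)
    for c in cs:
        if cv2.contourArea(c)<80: continue
        w=np.array([ray(K,T,u,v,z)[:2] for u,v in c[:,0]],np.float32); q=cv2.minAreaRect(w); d=np.array(q[0])-O
        print(cv2.boundingRect(c),np.round(q[0],1),np.round(q[1],1),round(q[2],1),"jig",np.round([d@xj,d@yj],1))
E
python3 - <<'E'
from wsh import *
plan([469.9,102.6,45],-10)
shims("w2")
E
```

```text
pos [468.7 101.9 152.5] heading y -9.7 q6 0.31 turn units [0.01 0.   0.05] shift units [0.04 0.04 4.3 ] F [-0.52  0.97 -0.79] w 61.5 t 9.95
(339, 335, 26, 16) [512.3 -13.2] [14.9 21.6] 83.0 jig [-28.1 159.4]
(312, 335, 19, 40) [484.6 -21.5] [40.  15.9] 81.8 jig [-54.5 147.7]
(417, 300, 12, 52) [574.3  -7.9] [49.5  8.5] 83.6 jig [ 32.8 172.2]
(131, 300, 13, 52) [333.3  33.4] [49.3  9.1] 78.1 jig [-211.4  183.8]
(260, 209, 46, 20) [471.8 105.6] [15.3 35. ] 80.3 jig [-82.7 272.3]
(269, 152, 49, 23) [486.7 146.3] [15.7 35.4] 81.9 jig [-72.9 314.5]
(257, 73, 54, 42) [487.8 195.2] [35.8 16.1] 12.8 jig [-77.8 363.2]
(233, 2, 54, 28) [479.9 246.1] [16.  35.5] 80.3 jig [-91.8 412.7]
```

View pics/w2.png

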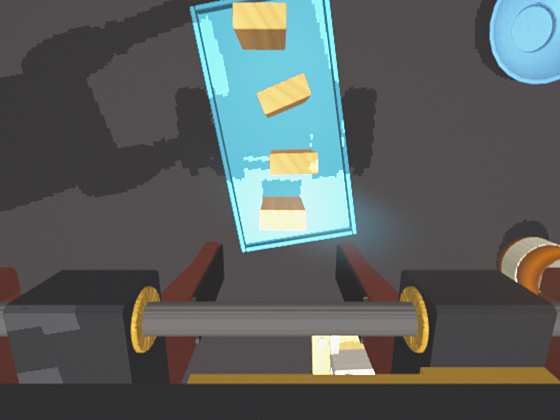

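step_arm(
  rows=[
    [0.1,0.07,0.5,0,0,0,0.4],
    [0,0,1,0,0,0,0.4],
    [0,0,1,0,0,0,0.4],
    [0,0,1,0,0,0,0.4],
    [0,0,0.68,0,0,0,0.4],
    [0,0,0,0,0,0,0.4],
    [0,0,0,0,0,0,-0.5],
    [0,0,0,0,0,0,-0.5],
    [0,0,0,0,0,0,-0.5],
    [0,0,0,0,0,0,-0.5],
    [0,0,0,0,0,0,-0.5],
  ],
  newtons=20,
)

```text
time_s: 11.1
ee_pos: [471.3, 104.8, 48.8]
eef_rot: [2.401, 2.024, 0.003]
contact_force: [1.0, -0.1, 4.0]
grip_width: 36.2
```

step_arm(
  rows=[
    [0,0,-0.5,0,0,0,-0.5],
    [0,0,-1,0,0,0,-0.5],
    [0,0,-1,0,0,0,-0.5],
    [0,0,-1,0,0,0,-0.5],
    [0,0,-0.3,0,0,0,-0.5],
    [0,0,0,0,0,0,-0.5],
  ],
)

```text
time_s: 11.7
ee_pos: [471.2, 104.9, 144.2]
eef_rot: [2.401, 2.024, 0.004]
contact_force: [0.0, -0.1, -1.3]
grip_width: 35.9
```

```bash
cat >> h.py <<'E'
O=O+1.0*xj+1.0*yj
E
python3 - <<'E'
from wsh import *
plan([*J(0,-7.5),130],-7)
o=status.get_obs()
shims("w3",z=o["ee_pos"][2]+12)
snap("scene","s3.png")
E
```

```text
pos [471.2 104.9 144.2] heading y -9.7 q6 0.32 turn units [ 0.03 -0.01 -0.45] shift units [-11.12   3.37   0.57] F [ 0.05 -0.12 -1.29] w 35.9 t 11.7
(310, 336, 20, 39) [484.3  65.2] [22.2  9.1] 84.0 jig [-66.4 232.7]
(362, 305, 7, 47) [508.1  76.2] [25.   2.7] 81.8 jig [-44.1 246.6]
(190, 301, 8, 51) [427.   91.4] [27.  3.] 78.6 jig [-126.4  251.7]
(241, 270, 78, 31) [471.2 105.5] [15.1 35.3] 80.2 jig [-84.3 271.2]
(266, 158, 50, 24) [484.8 157. ] [ 9.2 20.5] 82.2 jig [-77.1 323.9]
(253, 76, 56, 43) [485.4 185.6] [20.7  9.2] 12.5 jig [-79.9 352.4]
(228, 4, 55, 27) [480.7 215.2] [ 8.7 20.3] 80.4 jig [-88.3 381.1]
```

View pics/w3.png

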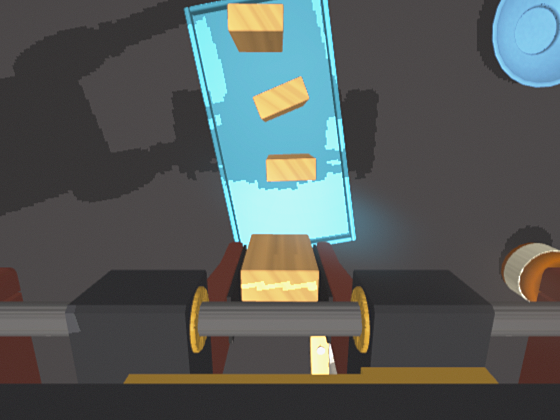

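View pics/s3.png

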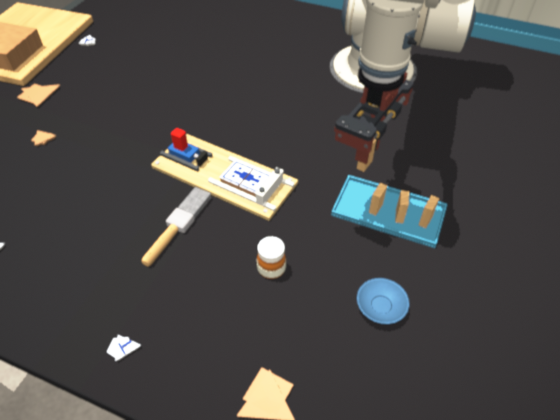

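The shim is held centrally (wrist view, piece at (241–319, 235–300)). Moving on to the jig.

step_arm(
  rows=[
    [0,0,0,0,0,-0.45,-0.5],
    [-0.9,0.27,0,0,0,0,-0.5],
    [-0.9,0.27,0,0,0,0,-0.5],
    [-0.9,0.27,0,0,0,0,-0.5],
    [-0.9,0.27,0,0,0,0,-0.5],
    [-0.9,0.27,0,0,0,0,-0.5],
    [-0.9,0.27,0,0,0,0,-0.5],
    [-0.9,0.27,0,0,0,0,-0.5],
    [-0.9,0.27,0,0,0,0,-0.5],
    [-0.9,0.27,0,0,0,0,-0.5],
    [-0.9,0.27,0,0,0,0,-0.5],
    [-0.9,0.27,0,0,0,0,-0.5],
    [-0.9,0.27,0,0,0,0,-0.5],
    [-0.32,0.13,0,0,0,0,-0.5],
    [0,0,0.5,0,0,0,-0.5],
    [0,0,0.5,0,0,0,-0.5],
    [0,0,0,0,0,0,-0.5],
    [0,0,0,0,0,0,-0.5],
  ],
)

```text
time_s: 13.6
ee_pos: [519.7, -180.4, 116.6]
eef_rot: [-2.351, -2.081, 0.001]
contact_force: [0.2, 1.0, -0.6]
grip_width: 35.9
```

```bash
python3 - <<'E'
from wsh import *
plan([*J(0,-7.5),57],-7)
snap("wrist","w4.png")
s=snap("top","t4.png")
im,K,T=load("t4")
cv2.imwrite("pics/t4c.png",cv2.resize(im[200:320,278:458],None,fx=4.4,fy=4.4,interpolation=cv2.INTER_CUBIC))
E
```

```text
pos [ 519.7 -180.4  116.6] heading y -7.0 q6 -0.27 turn units [-0.02 -0.01  0.01] shift units [-0.03  0.05  2.38] F [ 0.15  1.04 -0.6 ] w 35.9 t 13.6
```

View pics/w4.png

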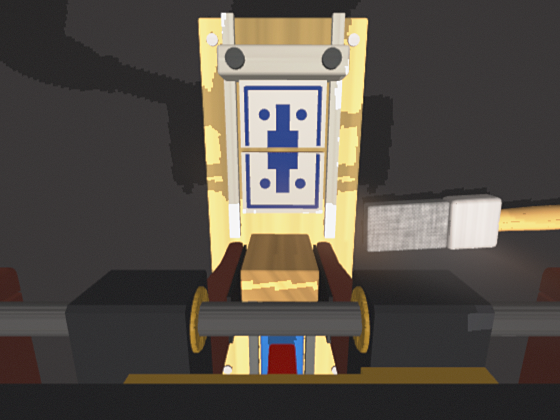

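View pics/t4c.png

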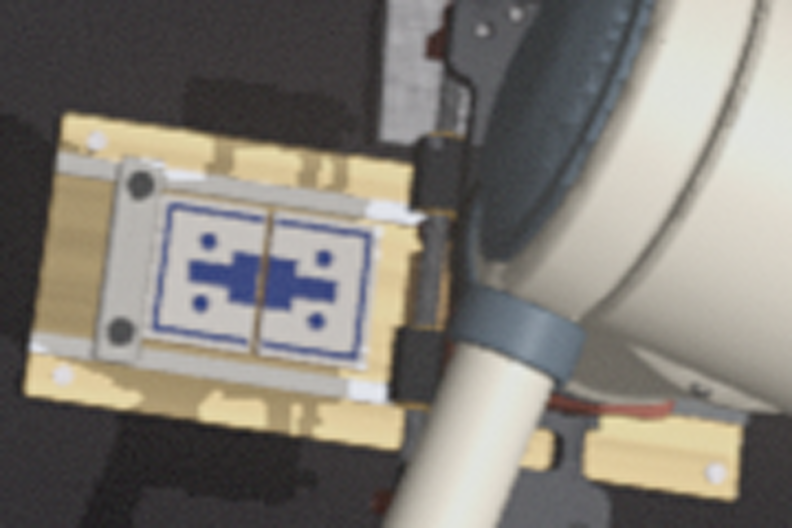

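```bash
python3 - <<'E'
from h import *
im,K,T=load("w4")
def j(u,v,z): d=ray(K,T,u,v,z)[:2]-O; return np.round([d@xj,d@yj],1)
c=im[:,270:295].astype(int).mean(1)
print([(i,x.astype(int).tolist()) for i,x in enumerate(c) if 205<=i<218 or 228<i<240 or 272<i<290 ])
for v in (210,211,212): print("tile near",j(282,v,28))
for v in (233,234,235): print("shim bottom front",j(282,v,72.6))
for v in (275,278,280): print("shim top front",j(282,v,128.6))
print(j(243,145,28),j(325,145,28), j(220,79,44),j(347,79,44),j(248,235,72.6),j(313,235,72.6))
o=status.get_obs()["ee_pos"]; d=o[:2]-O; print(d@xj,d@yj)
E
```

```text
[(205, [137, 95, 94]), (206, [131, 73, 70]), (207, [133, 81, 80]), (208, [172, 161, 168]), (209, [203, 215, 226]), (210, [208, 222, 230]), (211, [208, 219, 228]), (212, [200, 221, 233]), (213, [170, 229, 244]), (214, [152, 232, 245]), (215, [152, 232, 245]), (216, [153, 232, 245]), (217, [153, 232, 245]), (229, [152, 232, 245]), (230, [152, 232, 245]), (231, [154, 233, 246]), (232, [155, 237, 249]), (233, [127, 209, 240]), (234, [81, 130, 166]), (235, [59, 93, 122]), (236, [60, 94, 123]), (237, [61, 96, 125]), (238, [61, 96, 125]), (239, [60, 95, 124]), (273, [90, 152, 200]), (274, [90, 152, 200]), (275, [90, 152, 199]), (276, [90, 152, 200]), (277, [90, 152, 200]), (278, [90, 152, 200]), (279, [90, 152, 201]), (280, [96, 163, 210]), (281, [112, 190, 228]), (282, [131, 219, 241]), (283, [137, 223, 242]), (284, [141, 230, 246]), (285, [143, 232, 246]), (286, [137, 227, 244]), (287, [133, 219, 241]), (288, [125, 210, 238]), (289, [109, 184, 225])]
tile near [0.5 5.4]
tile near [0.5 4.6]
tile near [0.5 3.8]
shim bottom front [0.2 1.3]
shim bottom front [0.2 0.7]
shim bottom front [0.2 0. ]
shim top front [-0.2 -0.9]
shim top front [-0.2 -2.4]
shim top front [-0.2 -3.4]
[-27.7  53.4] [31.3 53.5] [-39.4  95.1] [41.6 95.2] [-21.  -0.] [19.6  0. ]
-0.6515417483724302 -7.0917389773440105
```

step_arm(
  rows=[
    [0,0.06,0.5,0,0,0,-0.5],
    [0,0,0.8,0,0,0,-0.5],
    [0,0,0.6,0,0,0,-0.5],
    [0,0,0.3,0,0,0,-0.5],
    [0,0,0.18,0,0,0,-0.5],
    [0,0,0,0,0,0,-0.5],
    [0,0,0,0,0,0,-0.5],
  ],
)

```text
time_s: 14.4
ee_pos: [522.0, -181.8, 58.8]
eef_rot: [2.353, 2.08, 0.001]
contact_force: [-0.5, 0.4, -0.7]
grip_width: 35.9
```

step_arm(
  rows=[
    [0,0,0.06,0,0,0,-0.5],
    [0,0,0,0,0,0,-0.5],
    [0,0,0,0,0,0,-0.5],
  ],
)

```text
time_s: 14.7
ee_pos: [521.8, -181.7, 56.9]
eef_rot: [2.353, 2.081, 0.0]
contact_force: [0.6, -0.1, 0.6]
grip_width: 35.9
```

step_arm(
  rows=[
    [0,0,0,0,0,0,0.1],
    [0,0,0,0,0,0,0.1],
    [0,0,0,0,0,0,0.1],
    [0,0,-0.5,0,0,0,0.2],
    [0,0,-1,0,0,0,0.4],
    [0,0,-1,0,0,0,0.4],
    [0,0,-0.5,0,0,0,0.4],
    [0,0,0,0,0,0,0.4],
    [0,0,0,0,0,0,0.4],
  ],
)

```text
time_s: 15.6
ee_pos: [521.6, -181.6, 131.2]
eef_rot: [-2.353, -2.081, 0.0]
contact_force: [-0.7, -0.5, 0.4]
grip_width: 61.3
```

```bash
python3 - <<'E'
from wsh import *
plan([485.8,145.2,144],-8)
snap("wrist","w5.png")
snap("scene","s5.png")
im,K,T=load("s5"); cv2.imwrite("pics/s5c.png",cv2.resize(im[110:230,140:310],None,fx=4.4,fy=4.4,interpolation=cv2.INTER_CUBIC))
E
```

```text
pos [ 521.6 -181.6  131.2] heading y -7.0 q6 -0.27 turn units [-0.   -0.    0.16] shift units [12.75 -3.24 -0.51] F [-0.7  -0.46  0.43] w 61.3 t 15.6
```

View pics/w5.png

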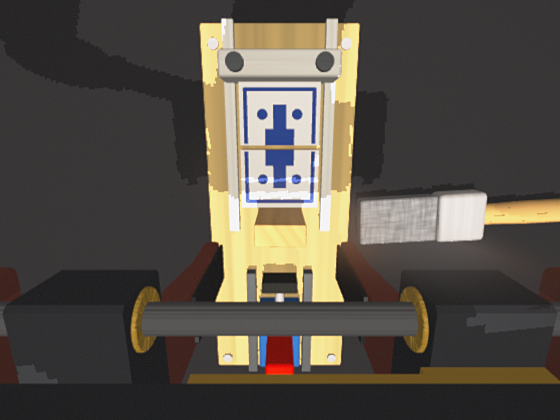

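View pics/s5c.png

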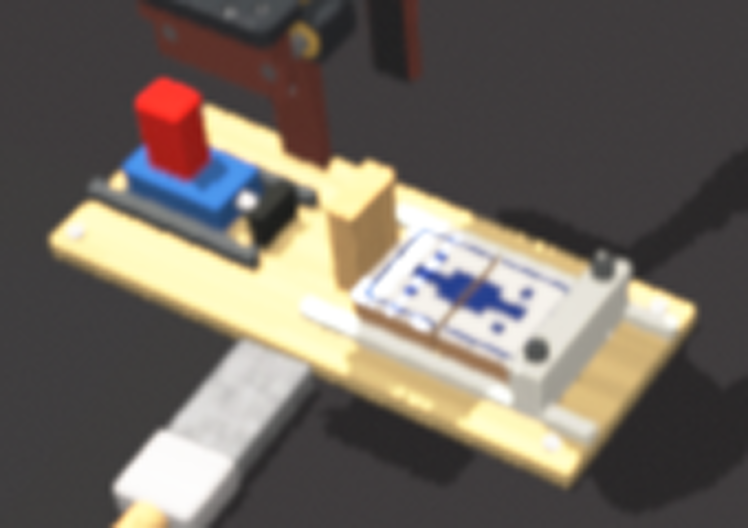

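The first piece stands upright beside the tile (wrist view (254–307, 210–247)). Next is piece 2.

step_arm(
  rows=[
    [0,0,-0.25,0,0,0.16,0.4],
    [0.5,-0.1,-0.25,0,0,0,0.4],
    [1,-0.26,0,0,0,0,0.4],
    [1,-0.26,0,0,0,0,0.4],
    [1,-0.26,0,0,0,0,0.4],
    [1,-0.26,0,0,0,0,0.4],
    [1,-0.26,0,0,0,0,0.4],
    [1,-0.26,0,0,0,0,0.4],
    [1,-0.26,0,0,0,0,0.4],
    [1,-0.26,0,0,0,0,0.4],
    [1,-0.26,0,0,0,0,0.4],
    [1,-0.26,0,0,0,0,0.4],
    [1,-0.26,0,0,0,0,0.4],
    [0.7,-0.15,0,0,0,0,0.4],
    [0.55,-0.13,0,0,0,0,0.4],
    [0,0,0,0,0,0,0.4],
    [0,0,0,0,0,0,0.4],
  ],
)

```text
time_s: 17.4
ee_pos: [485.6, 145.2, 144.2]
eef_rot: [2.37, 2.062, -0.0]
contact_force: [0.1, -0.1, -0.7]
grip_width: 61.5
```

```bash
python3 - <<'E'
from wsh import *
plan([485.8,145.2,48.5],-8)
shims("w6")
E
```

```text
pos [485.6 145.2 144.2] heading y -8.0 q6 0.36 turn units [0.   0.   0.01] shift units [-0.    0.01  3.83] F [ 0.1  -0.11 -0.68] w 61.5 t 17.4
(322, 371, 53, 4) [525.9   8.4] [ 3.  44.6] 82.0 jig [-18.2 181.4]
(257, 216, 48, 20) [486.8 146. ] [14.9 35.4] 82.0 jig [-73.8 313.3]
(247, 141, 53, 37) [487.8 195.5] [35.4 15.3] 12.2 jig [-78.8 362.5]
(224, 73, 53, 26) [479.8 246.3] [15.5 35.4] 80.3 jig [-92.9 412. ]
```

step_arm(
  rows=[
    [0,0,0.5,0,0,0,0.4],
    [0,0,1,0,0,0,0.4],
    [0,0,1,0,0,0,0.4],
    [0,0,0.8,0,0,0,0.4],
    [0,0,0.53,0,0,0,0.4],
    [0,0,0,0,0,0,0.4],
    [0,0,0,0,0,0,-0.5],
    [0,0,0,0,0,0,-0.5],
    [0,0,0,0,0,0,-0.5],
    [0,0,0,0,0,0,-0.5],
    [0,0,0,0,0,0,-0.5],
    [0,0,-0.5,0,0,0,-0.5],
    [0,0,-1,0,0,0,-0.5],
    [0,0,-1,0,0,0,-0.5],
    [0,0,-1,0,0,0,-0.5],
    [0,0,-0.4,0,0,0,-0.5],
    [0,0,0,0,0,0,-0.5],
  ],
)

```text
time_s: 19.15
ee_pos: [486.6, 145.5, 148.0]
eef_rot: [2.369, 2.06, 0.005]
contact_force: [0.3, 0.0, -0.8]
grip_width: 35.9
```

```bash
python3 - <<'E'
from wsh import *
d=np.array([521.8,-181.7])-O; print("A",d@xj,d@yj)
plan([*J(1,-26),144],-7)
o=status.get_obs()
shims("w7",z=o["ee_pos"][2]+12)
E
```

```text
A 0.9172481185595102 -7.742062055244215
pos [486.6 145.5 148. ] heading y -8.0 q6 0.36 turn units [ 0.03 -0.01 -0.16] shift units [-13.55   3.     0.16] F [ 0.34  0.02 -0.81] w 35.9 t 19.15
(296, 369, 41, 6) [498.1  97.2] [ 2.9 19.9] 81.8 jig [-56.6 266.2]
(362, 300, 8, 52) [524.4 119.3] [27.6  3.2] 84.7 jig [-33.2 291.3]
(190, 299, 9, 53) [443.2 131.1] [28.   3.5] 80.3 jig [-115.3  293.1]
(241, 268, 78, 32) [486.6 146.9] [15.5 35.2] 81.9 jig [-74.  314.1]
(245, 142, 53, 37) [491. 203.] [20.5  9.2] 12.3 jig [-76.5 370.3]
(223, 75, 53, 26) [486.5 231.9] [ 9.2 20.4] 80.0 jig [-84.5 398.5]
```

step_arm(
  rows=[
    [0,0,0,0,0,-0.16,-0.5],
    [-0.5,0.1,0,0,0,0,-0.5],
    [-1,0.22,0,0,0,0,-0.5],
    [-1,0.22,0,0,0,0,-0.5],
    [-1,0.22,0,0,0,0,-0.5],
    [-1,0.22,0,0,0,0,-0.5],
    [-1,0.22,0,0,0,0,-0.5],
    [-1,0.22,0,0,0,0,-0.5],
    [-1,0.22,0,0,0,0,-0.5],
    [-1,0.22,0,0,0,0,-0.5],
    [-1,0.22,0,0,0,0,-0.5],
    [-1,0.22,0,0,0,0,-0.5],
    [-1,0.22,0,0,0,0,-0.5],
    [-1,0.22,0,0,0,0,-0.5],
    [-0.6,0.14,0,0,0,0,-0.5],
    [-0.49,0.12,0,0,0,0,-0.5],
    [0,0,0,0,0,0,-0.5],
    [0,0,0,0,0,0,-0.5],
  ],
)

```text
time_s: 21.0
ee_pos: [518.5, -200.7, 145.6]
eef_rot: [-2.353, -2.081, -0.0]
contact_force: [-0.6, -0.1, -0.4]
grip_width: 35.8
```

```bash
python3 - <<'E'
from wsh import *
plan([*J(1,-27),57],-7)
snap("wrist","w8.png")
E
```

```text
pos [ 518.5 -200.7  145.6] heading y -7.0 q6 -0.31 turn units [-0.01 -0.01 -0.  ] shift units [0.   0.04 3.54] F [-0.6  -0.13 -0.41] w 35.8 t 21.0
```

View pics/w8.png

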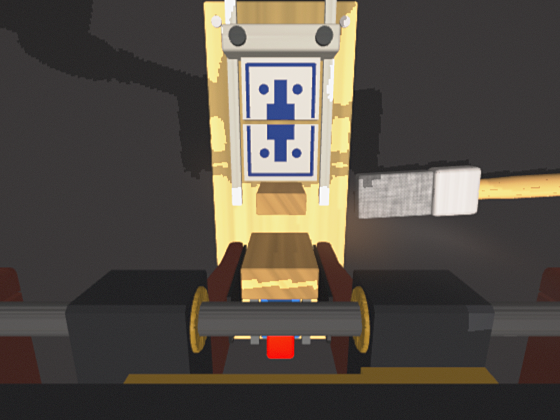

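The wrist view shows A at (256–307, 184–214) and held piece B at (241–319, 233–298), well aligned. Checking the clearance numerically.

```bash
python3 - <<'E'
from h import *
im,K,T=load("w8")
def j(u,v,z): d=ray(K,T,u,v,z)[:2]-O; return np.round([d@xj,d@yj],1)
c=im[:,270:295].astype(int).mean((1,2))
print([(i,int(c[i])) for i in range(176,245) if abs(c[i+1]-c[i-1])>8])
for v in (213.5,214.5,215.5): print("A rear top",j(282,v,68))
for v in (232,233,234): print("B bottom front",j(282,v,145.6-44.5))
E
```

```text
[(176, 169), (177, 218), (179, 223), (180, 207), (181, 165), (182, 116), (183, 97), (192, 98), (193, 129), (194, 152), (213, 154), (214, 164), (215, 202), (216, 211), (231, 215), (232, 173), (233, 95)]
A rear top [  1.9 -15. ]
A rear top [  1.9 -15.7]
A rear top [  1.9 -16.5]
B bottom front [  1.6 -18.6]
B bottom front [  1.6 -19.2]
B bottom front [  1.6 -19.9]
```

step_arm(
  rows=[
    [0,0,0.5,0,0,0,-0.5],
    [0,0,1,0,0,0,-0.5],
    [0,0,1,0,0,0,-0.5],
    [0,0,0.6,0,0,0,-0.5],
    [0,0,0.3,0,0,0,-0.5],
    [0,0,0.1,0,0,0,-0.5],
    [0,0,0,0,0,0,-0.5],
    [0,0,0,0,0,0,-0.5],
  ],
)

```text
time_s: 21.85
ee_pos: [519.3, -201.4, 59.7]
eef_rot: [2.352, 2.08, 0.001]
contact_force: [0.4, 0.6, -0.8]
grip_width: 35.5
```

step_arm(
  rows=[
    [0,0,0.05,0,0,0,-0.5],
    [0,0,0.03,0,0,0,-0.5],
    [0,0,0,0,0,0,-0.5],
    [0,0,0,0,0,0,-0.5],
  ],
)

```text
time_s: 22.25
ee_pos: [519.1, -201.4, 57.5]
eef_rot: [2.352, 2.08, 0.001]
contact_force: [-0.2, 0.1, 5.0]
grip_width: 35.7
```

step_arm(
  rows=[
    [0,0,0,0,0,0,0.1],
    [0,0,0,0,0,0,0.1],
    [0,0,0,0,0,0,0.1],
    [0,0,-0.5,0,0,0,0.2],
    [0,0,-1,0,0,0,0.4],
    [0,0,-1,0,0,0,0.4],
    [0,0,-1,0,0,0,0.4],
    [0,0,0,0,0,-1,0.4],
    [0,0,0,0,0,-1,0.4],
    [0,0,0,0,0,-1,0.4],
    [0,0,0,0,0,-0.25,0.4],
    [0,0,0,0,0,0,0.4],
  ],
)

```text
time_s: 23.45
ee_pos: [518.7, -201.1, 144.4]
eef_rot: [1.969, 2.448, 0.0]
contact_force: [-0.0, 0.8, 0.4]
grip_width: 61.8
```

```bash
python3 - <<'E'
from wsh import *
plan([486.8,194.3,144],12.5)
snap("scene","s9.png")
im,K,T=load("s9"); cv2.imwrite("pics/s9c.png",cv2.resize(im[110:230,140:310],None,fx=4.4,fy=4.4,interpolation=cv2.INTER_CUBIC))
E
```

```text
pos [ 518.7 -201.1  144.4] heading y 12.4 q6 -0.65 turn units [ 0.    0.   -0.02] shift units [15.72  2.18  0.02] F [-0.04  0.8   0.44] w 61.8 t 23.45
```

View pics/s9c.png

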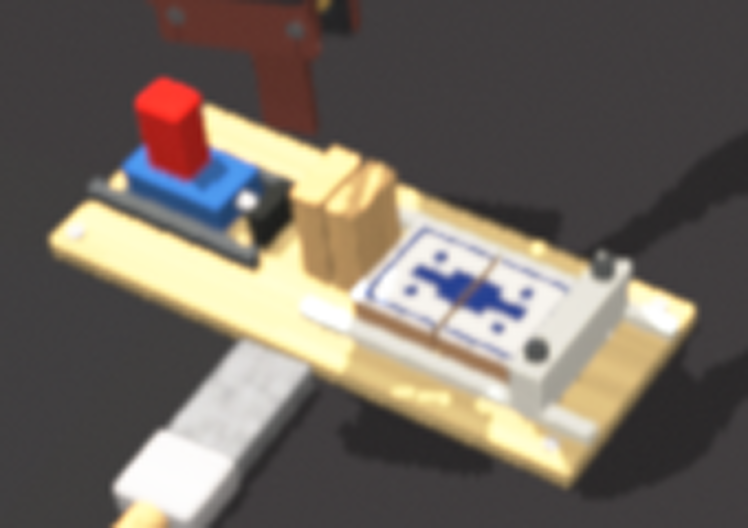

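Both pieces stand upright side by side (345,215) in the crop. Fetching the third.

step_arm(
  rows=[
    [0.5,0.07,0,0,0,0,0.4],
    [1,0.14,0,0,0,0,0.4],
    [1,0.14,0,0,0,0,0.4],
    [1,0.14,0,0,0,0,0.4],
    [1,0.14,0,0,0,0,0.4],
    [1,0.14,0,0,0,0,0.4],
    [1,0.14,0,0,0,0,0.4],
    [1,0.14,0,0,0,0,0.4],
    [1,0.14,0,0,0,0,0.4],
    [1,0.14,0,0,0,0,0.4],
    [1,0.14,0,0,0,0,0.4],
    [1,0.14,0,0,0,0,0.4],
    [1,0.14,0,0,0,0,0.4],
    [1,0.14,0,0,0,0,0.4],
    [1,0.14,0,0,0,0,0.4],
    [0.7,0.09,0,0,0,0,0.4],
    [0.52,0.07,0,0,0,0,0.4],
    [0,0,0,0,0,0,0.4],
    [0,0,0,0,0,0,0.4],
  ],
)

```text
time_s: 25.4
ee_pos: [487.0, 194.3, 143.9]
eef_rot: [1.967, 2.45, -0.001]
contact_force: [0.3, -0.2, 0.4]
grip_width: 61.4
```

```bash
python3 - <<'E'
from wsh import *
plan([486.8,194.3,48.5],12.5)
shims("w10")
E
```

```text
pos [487.  194.3 143.9] heading y 12.5 q6 0.1 turn units [-0.  0. -0.] shift units [ 0.   -0.01  3.81] F [ 0.27 -0.17  0.38] w 61.4 t 25.4
(257, 216, 48, 20) [487.8 195.5] [35.4 14.9] 12.5 jig [-78.8 362.5]
(259, 137, 53, 39) [479.8 246.4] [15.6 35.4] 80.2 jig [-92.9 412.1]
```

step_arm(
  rows=[
    [0.02,0,0.5,0,0,0,0.4],
    [0,0,1,0,0,0,0.4],
    [0,0,1,0,0,0,0.4],
    [0,0,0.8,0,0,0,0.4],
    [0,0,0.51,0,0,0,0.4],
    [0,0,0,0,0,0,0.4],
    [0,0,0,0,0,0,-0.5],
    [0,0,0,0,0,0,-0.5],
    [0,0,0,0,0,0,-0.5],
    [0,0,0,0,0,0,-0.5],
    [0,0,0,0,0,0,-0.5],
    [0,0,-0.5,0,0,0,-0.5],
    [0,0,-1,0,0,0,-0.5],
    [0,0,-1,0,0,0,-0.5],
    [0,0,-1,0,0,0,-0.5],
    [0,0,-0.4,0,0,1,-0.5],
    [0,0,0,0,0,1,-0.5],
    [0,0,0,0,0,1,-0.5],
    [0,0,0,0,0,0.25,-0.5],
    [0,0,0,0,0,0,-0.5],
  ],
)

```text
time_s: 27.45
ee_pos: [487.0, 194.9, 146.5]
eef_rot: [2.352, 2.083, 0.0]
contact_force: [-0.4, -0.1, -0.4]
grip_width: 35.8
```

```bash
python3 - <<'E'
from wsh import *
plan([*J(1,-45.5),144],-7)
o=status.get_obs()
d=np.array([519.1,-201.4])-O; print("B",d@xj,d@yj)
shims("w11",z=o["ee_pos"][2]+12)
E
```

```text
pos [487.  194.9 146.5] heading y -6.9 q6 0.44 turn units [ 0.   -0.    0.01] shift units [-16.29   3.22   0.1 ] F [-0.36 -0.09 -0.43] w 35.8 t 27.45
B 0.638199574209416 -27.624268469772165
(499, 361, 23, 22) [594.6 135.5] [15.1  4.4] 51.4 jig [ 34.5 315.9]
(500, 339, 25, 17) [595.3 150.3] [11.1  9.3] 7.4 jig [ 33.4 330.7]
(361, 294, 9, 58) [525.2 171.1] [30.8  3.7] 85.9 jig [-38.7 342.8]
(190, 294, 9, 58) [444.3 180.9] [30.8  3.7] 80.3 jig [-120.2  342.7]
(241, 268, 78, 31) [487.2 196.6] [15.  35.3] 83.0 jig [-79.6 363.5]
(259, 234, 10, 33) [482.  213.5] [15.4  3.1] 75.8 jig [-86.8 379.7]
(236, 146, 51, 26) [486.4 253.5] [ 9.5 20.6] 80.0 jig [-87.3 419.9]
```

step_arm(
  rows=[
    [-0.5,0.1,0,0,0,0,-0.5],
    [-1,0.2,0,0,0,0,-0.5],
    [-1,0.2,0,0,0,0,-0.5],
    [-1,0.2,0,0,0,0,-0.5],
    [-1,0.2,0,0,0,0,-0.5],
    [-1,0.2,0,0,0,0,-0.5],
    [-1,0.2,0,0,0,0,-0.5],
    [-1,0.2,0,0,0,0,-0.5],
    [-1,0.2,0,0,0,0,-0.5],
    [-1,0.2,0,0,0,0,-0.5],
    [-1,0.2,0,0,0,0,-0.5],
    [-1,0.2,0,0,0,0,-0.5],
    [-1,0.2,0,0,0,0,-0.5],
    [-1,0.2,0,0,0,0,-0.5],
    [-1,0.2,0,0,0,0,-0.5],
    [-1,0.2,0,0,0,0,-0.5],
    [-0.5,0.08,0,0,0,0,-0.5],
    [-0.3,0.04,0,0,0,0,-0.5],
    [0,0,0,0,0,0,-0.5],
    [0,0,0,0,0,0,-0.5],
  ],
)

```text
time_s: 29.5
ee_pos: [517.1, -218.7, 146.2]
eef_rot: [-2.352, -2.082, -0.0]
contact_force: [0.7, -0.9, 0.2]
grip_width: 36.4
```

```bash
python3 - <<'E'
from wsh import *
plan([*J(1,-46),57],-7)
snap("wrist","w12.png")
im,K,T=load("w12")
def j(u,v,z): d=ray(K,T,u,v,z)[:2]-O; return np.round([d@xj,d@yj],1)
c=im[:,270:295].astype(int).mean((1,2))
print([(i,int(c[i])) for i in range(146,245) if abs(c[i+1]-c[i-1])>8])
z=status.get_obs()["ee_pos"][2]
for v in range(205,216): print(v,"rear top",j(282,v,68)[1],end=" ")
for v in (232,233,234): print("bottom front",j(282,v,z-44.5))
E
```

```text
pos [ 517.1 -218.7  146.2] heading y -7.0 q6 -0.34 turn units [-0. -0.  0.] shift units [-0.04  0.01  3.57] F [ 0.69 -0.89  0.24] w 36.4 t 29.5
[(149, 231), (150, 184), (151, 106), (152, 75), (153, 97), (154, 204), (155, 230), (157, 227), (158, 200), (159, 164), (160, 142), (161, 111), (162, 93), (166, 94), (167, 122), (168, 148), (188, 157), (189, 129), (190, 102), (194, 106), (195, 137), (196, 154), (215, 152), (216, 200), (218, 200), (219, 176), (220, 160), (226, 159), (227, 111), (228, 50), (231, 44), (232, 61), (233, 87)]
205 rear top -26.9 206 rear top -27.6 207 rear top -28.3 208 rear top -29.1 209 rear top -29.8 210 rear top -30.6 211 rear top -31.3 212 rear top -32.1 213 rear top -32.8 214 rear top -33.6 215 rear top -34.3 bottom front [  2.4 -36.6]
bottom front [  2.4 -37.3]
bottom front [  2.4 -37.9]
```

View pics/w12.png

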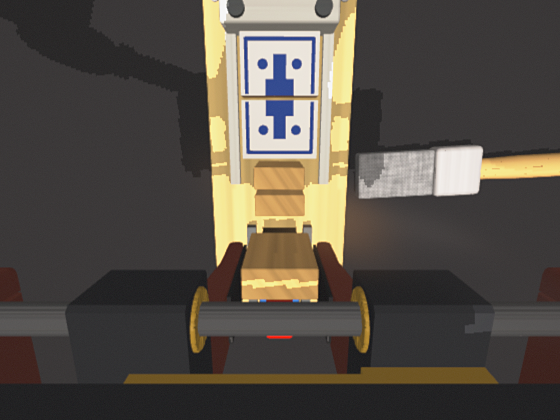

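Pieces A and B are at rows 160–215, and held piece C has about 2–3 mm of clearance. Descending.

step_arm(
  rows=[
    [-0.03,0,0.5,0,0,0,-0.5],
    [0,0,1,0,0,0,-0.5],
    [0,0,1,0,0,0,-0.5],
    [0,0,0.6,0,0,0,-0.5],
    [0,0,0.3,0,0,0,-0.5],
    [0,0,0.1,0,0,0,-0.5],
    [0,0,0.04,0,0,0,-0.5],
    [0,0,0.02,0,0,0,-0.5],
    [0,0,0,0,0,0,-0.5],
  ],
)

```text
time_s: 30.45
ee_pos: [517.5, -220.4, 58.1]
eef_rot: [2.352, 2.08, 0.001]
contact_force: [-0.4, -0.6, -1.2]
grip_width: 36.0
```

step_arm(
  rows=[
    [0,0,0.04,0,0,0,-0.5],
    [0,0,0,0,0,0,-0.5],
    [0,0,0,0,0,0,-0.5],
  ],
)

```text
time_s: 30.75
ee_pos: [517.6, -220.4, 57.8]
eef_rot: [2.352, 2.08, 0.001]
contact_force: [-1.3, 0.2, 5.2]
grip_width: 35.7
```

step_arm(
  rows=[
    [0,0,0,0,0,0,0.1],
    [0,0,0,0,0,0,0.1],
    [0,0,0,0,0,0,0.1],
    [0,0,-0.5,0,0,0,0.15],
    [0,0,-1,0,0,0,0.15],
    [0,0,-1,0,0,0,0.15],
    [0,0,-1,0,0,0,0.15],
    [0,0,0,0,0,-1,0.15],
    [0,0,0,0,0,-1,0.15],
    [0,0,0,0,0,-1,0.15],
    [0,0,0,0,0,-1,0.15],
    [0,0,0,0,0,-1,0.15],
    [0,0,0,0,0,-1,0.15],
    [0,0,0,0,0,-1,0.15],
    [0,0,0,0,0,-1,0.15],
    [0,0,0,0,0,-1,0.15],
    [0,0,0,0,0,-1,0.15],
    [0,0,0,0,0,-1,0.15],
    [0,0,0,0,0,-1,0.15],
    [0,0,0,0,0,-1,0.15],
  ],
)

```text
time_s: 32.75
ee_pos: [517.1, -220.2, 144.6]
eef_rot: [0.512, 3.099, -0.0]
contact_force: [0.6, 0.1, 0.5]
grip_width: 50.4
```

step_arm(
  rows=[
    [0,-1,0,0,0,-1,0.15],
    [0,-1,0,0,0,-1,0.15],
    [0,-0.9,0,0,0,0,0.15],
    [0,0,0,0,0,0,0.15],
    [0,0,0,0,0,0,0.15],
  ],
)

```text
time_s: 33.25
ee_pos: [500.5, -290.5, 144.2]
eef_rot: [0.194, 3.135, 0.001]
contact_force: [0.7, -0.1, 0.2]
grip_width: 50.2
```

```bash
python3 - <<'E'
from wsh import *
plan([*J(0,-120),58],83)
snap("scene","s13.png")
im,K,T=load("s13"); cv2.imwrite("pics/s13c.png",cv2.resize(im[110:230,140:310],None,fx=4.4,fy=4.4,interpolation=cv2.INTER_CUBIC))
snap("wrist","w13.png")
E
```

```text
pos [ 500.5 -290.5  144.2] heading y 82.9 q6 -2.03 turn units [ 0.    0.   -0.02] shift units [-0.28 -0.07  3.45] F [ 0.74 -0.13  0.2 ] w 50.2 t 33.25
```

View pics/s13c.png

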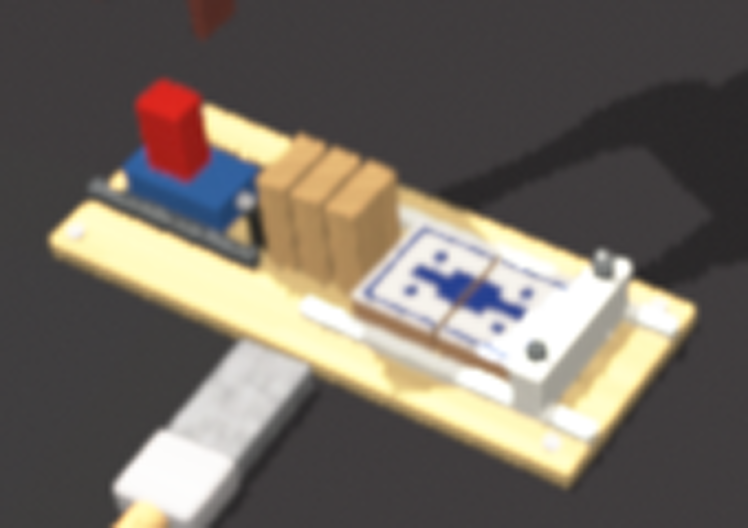

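View pics/w13.png

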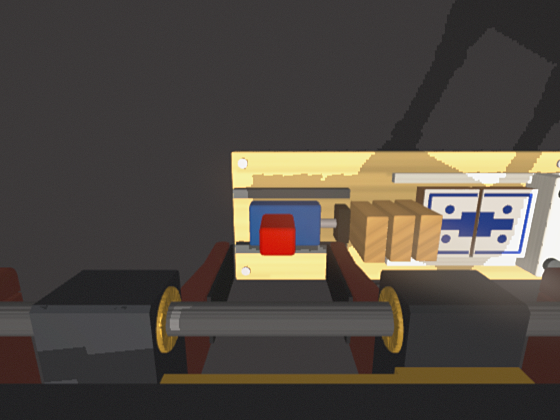

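All three pieces stand upright between pad and tile. Regripping the knob.

step_arm(
  rows=[
    [-0.25,-0.05,0.4,0,0,0,0.15],
    [0,0,1,0,0,0,0.15],
    [0,0,1,0,0,0,0.15],
    [0,0,0.6,0,0,0,0.15],
    [0,0,0.4,0,0,0,0.15],
    [0,0,0,0,0,0,0.15],
    [0,0,0,0,0,0,-0.6],
    [0,0,0,0,0,0,-0.6],
    [0,0,0,0,0,0,-0.6],
    [0,0,0,0,0,0,-0.6],
    [0,0,0,0,0,0,-0.6],
  ],
  newtons=25,
)

```text
time_s: 34.45
ee_pos: [507.0, -292.7, 59.8]
eef_rot: [0.193, 3.134, -0.001]
contact_force: [0.7, -0.0, 2.8]
grip_width: 25.8
```

```bash
python3 - <<'E'
from wsh import *
plan([*J(0,-96),58],83)
p=status.get_obs()["ee_pos"][:2]-O; print(p@xj,p@yj)
E
```

```text
pos [ 507.  -292.7   59.8] heading y 83.0 q6 -2.03 turn units [-0.01  0.02 -0.01] shift units [-0.01  0.95  0.07] F [ 0.72 -0.01  2.79] w 25.8 t 34.45
-0.21470115268014686 -119.74518833910588
```

step_arm(
  rows=[
    [0,0.06,0,0,0,0,-0.6],
    [0,0.06,0,0,0,0,-0.6],
    [0,0.06,0,0,0,0,-0.6],
    [0,0.06,0,0,0,0,-0.6],
    [0,0.06,0,0,0,0,-0.6],
    [0,0.06,0,0,0,0,-0.6],
    [0,0.06,0,0,0,0,-0.6],
    [0,0.06,0,0,0,0,-0.6],
    [0,0,0,0,0,0,-0.6],
  ],
)

```text
time_s: 35.35
ee_pos: [508.5, -280.9, 59.8]
eef_rot: [0.193, 3.134, -0.002]
contact_force: [-1.4, -0.8, 6.6]
grip_width: 25.9
```

```bash
cat > st.py <<'E'
from h import *
o=status.get_obs(); p=o["ee_pos"][:2]-O; print("jig",np.round([p@xj,p@yj],2),"Fy",o["contact_force"][:2]@yj,o["contact_force"],o["time_s"])
E
python3 st.py
```

```text
jig [  -0.19 -107.8 ] Fy -0.9745672268954086 [-1.42379938 -0.80706548  6.57747984] 35.35
```

step_arm(
  rows=[
    [0,0.04,0,0,0,0,-0.6],
    [0,0.04,0,0,0,0,-0.6],
    [0,0,0,0,0,0,-0.6],
  ],
)

```text
time_s: 35.65
ee_pos: [508.7, -279.0, 59.7]
eef_rot: [0.193, 3.134, -0.002]
contact_force: [0.2, -1.8, 5.3]
grip_width: 25.8
```

```bash
python3 st.py
```

```text
jig [  -0.23 -105.94] Fy -1.7466144827080974 [ 0.22223224 -1.78701794  5.28987514] 35.65
```

step_arm(
  rows=[
    [0,0.04,0,0,0,0,-0.6],
    [0,0.04,0,0,0,0,-0.6],
    [0,0,0,0,0,0,-0.6],
  ],
)

```text
time_s: 35.95
ee_pos: [509.0, -277.1, 59.8]
eef_rot: [0.193, 3.134, -0.002]
contact_force: [0.0, -2.3, 5.8]
grip_width: 25.9
```

```bash
python3 st.py
```

```text
jig [  -0.2  -103.99] Fy -2.2709728281404344 [ 0.02279728 -2.29082659  5.79057335] 35.95
```

step_arm(
  rows=[
    [0,0.04,0,0,0,0,-0.6],
    [0,0.04,0,0,0,0,-0.6],
    [0,0,0,0,0,0,-0.6],
  ],
)

```text
time_s: 36.25
ee_pos: [509.2, -275.2, 59.8]
eef_rot: [0.193, 3.134, -0.002]
contact_force: [-0.1, -2.5, 5.5]
grip_width: 26.0
```

```bash
python3 st.py; python3 - <<'E'
from h import *
snap("scene","s14.png")
im,K,T=load("s14"); cv2.imwrite("pics/s14c.png",cv2.resize(im[110:230,140:310],None,fx=4.4,fy=4.4,interpolation=cv2.INTER_CUBIC))
E
```

```text
jig [  -0.22 -102.04] Fy -2.4963464742779444 [-0.10246666 -2.50251228  5.48814874] 36.25
```

View pics/s14c.png

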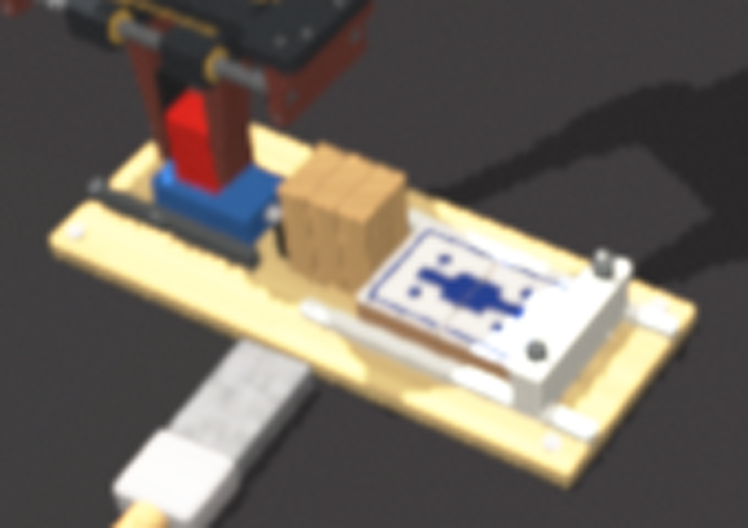

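The packing is closed up and the break is almost gone at (480,295). I'll keep pushing in 2 mm steps and watch the force.

step_arm(
  rows=[
    [0,0.04,0,0,0,0,-0.6],
    [0,0.04,0,0,0,0,-0.6],
    [0,0,0,0,0,0,-0.6],
  ],
)

```text
time_s: 36.6
ee_pos: [509.4, -273.3, 59.8]
eef_rot: [0.193, 3.134, -0.003]
contact_force: [-0.3, -2.8, 5.5]
grip_width: 25.5
```

```bash
python3 st.py
```

```text
jig [  -0.21 -100.17] Fy -2.781520848729531 [-0.29982475 -2.76559573  5.53890501] 36.6
```

step_arm(
  rows=[
    [0,0.04,0,0,0,0,-0.6],
    [0,0.04,0,0,0,0,-0.6],
    [0,0,0,0,0,0,-0.6],
  ],
)

```text
time_s: 36.9
ee_pos: [509.6, -271.7, 59.8]
eef_rot: [0.193, 3.134, -0.004]
contact_force: [-1.1, -4.6, 4.9]
grip_width: 25.8
```

```bash
python3 st.py
```

```text
jig [ -0.22 -98.52] Fy -4.679232540116062 [-1.14526861 -4.57375146  4.94972788] 36.9
```

step_arm(
  rows=[
    [0,0.04,0,0,0,0,-0.6],
    [0,0.04,0,0,0,0,-0.6],
    [0,0,0,0,0,0,-0.6],
  ],
)

```text
time_s: 37.2
ee_pos: [509.8, -270.2, 59.8]
eef_rot: [0.194, 3.134, -0.005]
contact_force: [-0.3, -6.3, 5.2]
grip_width: 25.9
```

```bash
python3 st.py
```

```text
jig [ -0.2  -97.01] Fy -6.286620747417117 [-0.31466365 -6.29519633  5.15908368] 37.2
```

step_arm(
  rows=[
    [0,0.04,0,0,0,0,-0.6],
    [0,0.04,0,0,0,0,-0.6],
    [0,0.04,0,0,0,0,-0.6],
    [0,0,0,0,0,0,-0.6],
    [0,0,0,0,0,0,-0.6],
  ],
)

```text
time_s: 37.7
ee_pos: [510.1, -268.0, 59.8]
eef_rot: [0.194, 3.134, -0.007]
contact_force: [-0.5, -9.3, 4.8]
grip_width: 26.0
```

```bash
python3 st.py
```

```text
jig [ -0.2  -94.82] Fy -9.324884376258787 [-0.51008086 -9.33228258  4.79128091] 37.7
```

step_arm(
  rows=[
    [0,0.04,0,0,0,0,-0.6],
    [0,0.04,0,0,0,0,-0.6],
    [0,0,0,0,0,0,-0.6],
    [0,0,0,0,0,0,-0.6],
  ],
)

```text
time_s: 38.1
ee_pos: [510.2, -266.6, 59.8]
eef_rot: [0.195, 3.133, -0.009]
contact_force: [-0.6, -10.9, 3.7]
grip_width: 26.0
```

```bash
python3 st.py; python3 - <<'E'
from h import *
for n in("scene","top"):
    snap(n,n[0]+"15.png")
im,K,T=load("s15"); cv2.imwrite("pics/s15c.png",cv2.resize(im[110:260,140:460],None,fx=2.45,fy=2.45,interpolation=cv2.INTER_CUBIC))
E
```

```text
jig [ -0.21 -93.46] Fy -10.86651216206478 [ -0.55346838 -10.8801604    3.7196336 ] 38.1
```

View pics/s15c.png

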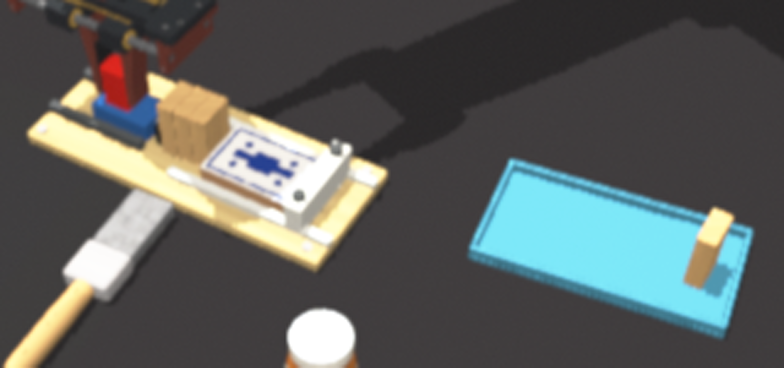

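View pics/t15.png

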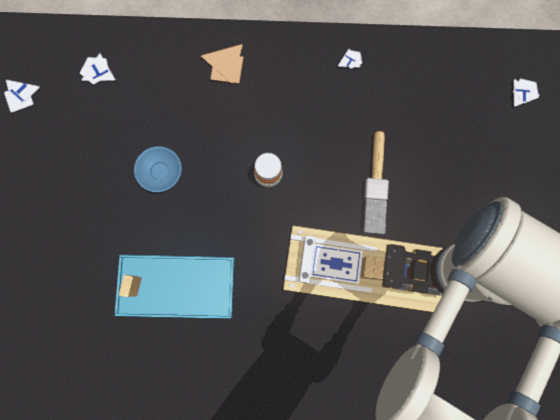

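Break closed, one piece left standing in the tray, bystanders unmoved. I'll hold briefly to check that it is steady, then hand in.

step_arm(
  rows=[
    [0,0,0,0,0,0,-0.6],
    [0,0,0,0,0,0,-0.6],
    [0,0,0,0,0,0,-0.6],
    [0,0,0,0,0,0,-0.6],
    [0,0,0,0,0,0,-0.6],
  ],
)

```text
time_s: 38.7
ee_pos: [510.3, -266.6, 59.8]
eef_rot: [0.195, 3.133, -0.009]
contact_force: [-0.7, -11.8, 4.6]
grip_width: 25.7
```

```bash
python3 st.py; python3 -c "
from h import *
print(manip.sign_off())"; python3 st.py
```

```text
jig [ -0.19 -93.44] Fy -11.764660180485096 [ -0.66428476 -11.77144681   4.55299879] 38.7
the job is handed in; nothing more can be done
None
the job is handed in; nothing more can be done
```

The break in the tile is closed and clamped, and I handed the job in at 38.7 s while still holding the knob and pushing. `sign_off` gave no verdict.

I slid the jaw back against its stop (about 14 N on the wrist). Three packing pieces went into the gap, and then I pushed the jaw forward again.

**Last checks**
- **Jaw travel:** about 26.5 of 32 mm, so roughly 5 mm of track was left.
- **Force:** steady at about 11–12 N on the knob. From where the force began to rise, the pad is in by about 6 mm. I did not measure the pad or the contact forces inside the stack directly.
- **Pictures:** the tile is closed, the three pieces are upright and tight together, and the fourth is still standing in the tray. The jar, brush and dish look unmoved.

**Disagreement:** the top and wrist cameras differed by about 2 mm in each direction. I used the average, and it matched where the fingers closed to within about 1–2 mm. No check failed.

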